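# Take a surface reading on a book cover board

### The job

Lay the detached wooden cover board flat and square between the four corner stops of the metal tray, marked face up (either way round), and let go of it. Then take the probe out of its stand and hold its foot on the middle of the board's paper mark, handle upright and foot lengthwise along the board, pressing gently with about 5 newtons. Finish still gripping the probe and pressing it like that; leave the book, jar and brush where they are.

Things in the scene. Friction and masses are not known exactly. Their poses are not given: they have to be found in the camera images.
- board_mid (a point): Centre of the loose dark wooden cover board: 110 (its x) x 60 (its y) x 14 mm (its z, up), about 90 g. At the start it lies flat on the table, marked face up, centre 7 mm above the table.
- spot (a point): Middle of the oblong paper mark (26 x 16 mm with a thin black cross) on the board's upper face, 28 mm from the board's centre along the board's +x; axes as the board's.
- tray: Fixed tray, origin under its centre: aluminium plate 160 (x) x 112 (y) x 10 mm thick with four L-shaped black corner stops, about 10 mm high above the plate, flared outwards at the top. They reach 24 mm along the long sides from each corner, so the middle of each long side is open for the fingers.
- pocket (a point): Centre of the tray's pocket floor, 10 mm above the table; x along the tray's long sides, z up. Between the corner stops is a space of 115 (x) x 65 mm (y): the board goes in with 2.5 mm of play on every side. A seated board's centre is 7 mm above this point, its top 14 mm.
- probe_grip (a point): Where to grip the probe: on its axis, 105 mm above the face of its free foot, 30 mm below its top. The probe is a white upright handle 30 (x) x 22 (y) x 100 mm (z, up), about 130 g, with a sprung nose 35 mm long below. Grip across y (22 mm). It starts upright in the stand, whose top is 48 mm below this point; lift it straight up 70 mm or more to clear the stand.
- foot (a point): Middle of the lower face of the probe's foot, a black pad 18 (its x, same as the handle's x) x 10 mm on the sprung nose, 105 mm below probe_grip when free; it rises into the handle as it is pressed.
- nose (a joint): How far the nose is pressed in, m: 0 free, 0.014 fully in. The spring pushes with 1.5 N at the start of travel and 0.6 N more for each mm: 5 N at about 0.006, 9.9 N at the end stop.
- stand: Fixed probe stand: dark base plate 94 (x) x 84 (y) x 10 mm with a grey upright socket in the middle, 43 x 35 mm outside, its top 70 mm above the table. Origin at the centre of its underside; the probe's x lies along the stand's x.
- book: Bystander: closed blue book, 110 x 160 x 36 mm. Origin at the centre of its underside.
- jar: Bystander: lidded glass jar, 64 mm in diameter, 85 mm high. Origin at the centre of its underside.
- brush: Bystander: dusting brush stood on its black bristles, ringed metal handle up; 60 mm across at the foot, 145 mm high. Origin at the centre of its underside.
Things that resemble listed ones, but are neither listed nor needed, are in the scene too. Leave any green look-alike of the part that bears probe_grip alone. There is more than one size of the part that bears board_mid; the job needs the largest.

How it is judged:
By the outcome, as a careful person would: the job done as asked, in the order asked, and still so for the second after the job is handed in, while the arm keeps its last pose, push and grip.
It also fails if it takes over 58 s, if anything falls off the work surface, if the arm or the gripper's body presses on something with over 40 N, if the wrist force passes 120 N, or if a joint passes its speed limit or range.

### The arm

A 7-joint arm with a two-finger parallel gripper is mounted at the origin on the work surface. World frame = base frame: x ahead of the robot, y to its left, z up, the work surface at z = 0. Lengths are in m, angles in rad, forces in N, time in s.
With the tool pointing down it reaches from about 0.4 to 0.9 m from the base axis. Payload 5.6 kg.
Tool frame: the origin (TCP) lies midway between the tips of the shut fingers; the grasp point (between the pads) lies 19 mm behind it; y points along the fingers, z is the direction in which the jaws open and shut, and the axes are right-handed (so a half turn about y gives the same grasp; the last joint's range is limited). The gripper opens to 92 mm and grips with 3 to 60 N. Pads are 20 mm wide; open, the fingers measure 128 mm over their backs; the gripper's body (75 mm by 189 mm) begins 69 mm behind the grasp point.
Start: joints at [1.286, 0.468, -0.012, 1.603, 0.006, 1.071, -0.056], TCP at [0.156, -0.631, 0.215] pointing down, gripper open.
Joint ranges: [-2.53, 2.53], [-0.31, 2.02], [-1.57, 1.55], [0.28, 2.44], [-1.29, 4.43], [0.15, 1.84], [-2.92, 2.92]. Speed limits (rad/s): [2.57, 2.57, 3.14, 3.14, 3.14, 3.14, 3.14].

### API

Orientations are given as a 3x3 rotation matrix whose columns are the frame's x, y, z axes.
In Python, from station import env, effector, solver, viewer, workorder, search_frame, tip_of gives the robot as it stands. Calls block until the motion is done:
- env.reach(position, orientation): joint-space move of the TCP to a pose.
- env.movel(position, frame=None, rate=0.15): straight line of the TCP; frame=None keeps the orientation; rate is the mean speed in m/s.
- env.goto_joints(angles): joint-space move.
- effector.release() and effector.grasp(squeeze=None): open the fingers fully, or close them until they stop; squeeze is the grip in N (None keeps the last).
- env.pause(seconds).
- solver.inverse_kinematics(position, orientation): joint angles nearest the present ones, or None.
- env.sense(): the state.
- viewer.read_camera(name): name is "scene" or "side" or "wrist"; returns (picture, depth): 384x512x3 uint8, red, green, blue; 384x512 float32, m along the optical axis (not along the pixel's ray), 0 where there is no reading.
- viewer.camera_info(name): a dict with "intrinsics" (3x3 intrinsics, pixels), "dist_coeffs" ([k1, k2, p1, p2, k3] as OpenCV has them; the pictures are not rectified), "eye" and "rotation" of the camera in the world; the wrist camera has in their place "T_tool_cam" (4x4, takes a point from camera to tool coordinates, whose origin is the TCP and whose axes are the tool frame's). Camera axes: x right, y up, looking along -z (the intrinsics and any distortion apply to the point x, -y, -z); pixel columns grow to the right and rows downward; lengths in m; the calibration is good to about 2 mm. A picture is of the moment at which its call begins: read the wrist's pose just before it. camera_info takes no time and is no camera call.
A pose or a line that the arm cannot do raises env.PlanningError and nothing moves.
- workorder.finish_job(): hands the job in, once; it reports no verdict.
Trained networks look in the newest picture that a camera, given by its name, has taken for a name from the list of things; names that differ only in an ending like _2 or _b are one class to them, and where a whole thing is asked for, a point or a joint stands for the part that bears it (a point fixed in the world has none). Each returns a list of dicts, best first, with "score" (0 to 1); they miss things now and then, are a little off and sometimes report something else, mostly with a low value. They report only what shows in the picture. A call takes as long as a camera call. They do not tell look-alikes from the thing itself.
- search_frame(camera, name): "at" ([x, y, z] in m, in world coordinates, good to about 4 mm: the middle of the surface that is visible of it).
- tip_of(camera, name): "at" ([x, y, z] in m, in world coordinates, good to about 4 mm: a listed point, or the origin of a listed thing).
The state is a dict: "t": time; "joint_positions": joint angles; "joint_velocities": joint speeds; "tau": joint torques, N m; "ee_pos": TCP position; "tcp_rot": TCP orientation; "wrist_force": force on the tool from outside, world axes, zero at the start; "moment": the same for the moment, N m; "gripper_width": finger opening in m.
Only numpy, scipy, OpenCV 4.12 (cv2) and the standard library are available. Lean on these libraries where they do the work, as an engineer would, in place of code of your own. Each camera call takes 0.05 s, during which the arm holds its last target. There are 200 camera calls.

## Working session

There is one attempt and no reset: what is moved stays moved. The work goes in short steps, each a Python script; the robot and the scene stay as the last script left them, time stands still between calls to the robot, and variables do not carry over. Pictures are saved under pics/ and viewed, about 8 in all and at most 12, crops included, and the job is handed in when it is done.

```bash
ls; mkdir -p pics; python3 - <<'E'
from station import env, viewer, search_frame, tip_of
import cv2, numpy as np
ims=[]
s=env.sense(); print(s['t'],s['ee_pos'],s['tcp_rot'],s['gripper_width'])
for c in ("scene","side"):
    im,d=viewer.read_camera(c); cv2.imwrite(f'pics/{c}0.png',im[:,:,::-1]); np.savez(f'{c}0.npz',im=im,d=d)
    i=viewer.camera_info(c); print(c,i)
    for n in ("board_mid","spot","pocket","probe_grip","foot","stand","tray","book","jar","brush"):
        print(c,n,[(np.round(r['at'],3).tolist(),round(r['score'],2)) for r in tip_of(c,n)])
    ims.append(im)
print(viewer.camera_info("wrist")); print(env.sense()['t'])
E
```

```text
pics
0.0 [ 0.15543096 -0.63054148  0.21365766] [[-9.70925137e-01 -5.71437581e-04  2.39382649e-01]
 [-2.39383281e-01  1.66829666e-03 -9.70923716e-01]
 [ 1.55461027e-04 -9.99998445e-01 -1.75658376e-03]] 0.09200735780732687
scene {'intrinsics': array([[406.01133265,   0.        , 259.15533712],
       [  0.        , 406.01133265, 190.10156775],
       [  0.        ,   0.        ,   1.        ]]), 'dist_coeffs': array([-0.02480034,  0.        ,  0.        ,  0.        ,  0.        ]), 'eye': array([0.97080728, 0.36024665, 1.01320461]), 'rotation': array([[-0.69587311, -0.62121908,  0.36034355],
       [ 0.71806683, -0.5935688 ,  0.36339525],
       [-0.01185937,  0.51162773,  0.85912538]])}
scene board_mid [([0.488, -0.148, 0.006], 0.78), ([0.536, -0.419, 0.006], 0.61)]
scene spot [([0.552, -0.408, 0.014], 0.84), ([0.508, -0.144, 0.011], 0.77), ([0.535, -0.304, 0.01], 0.56)]
scene pocket [([0.54, 0.022, 0.009], 0.59)]
scene probe_grip [([0.475, 0.366, 0.109], 0.94), ([0.401, 0.242, 0.108], 0.58), ([0.756, -0.01, -0.002], 0.2)]
scene foot [([0.479, 0.365, -0.002], 0.4)]
scene stand [([0.5
[... 1294 characters left out ...]
e jar [([0.752, -0.015, -0.002], 0.66)]
side brush [([0.526, 0.249, 0.12], 0.52)]
{'intrinsics': array([[332.66846947,   0.        , 253.44800218],
       [  0.        , 332.66846947, 193.12954169],
       [  0.        ,   0.        ,   1.        ]]), 'dist_coeffs': array([-0.00993524,  0.        ,  0.        ,  0.        ,  0.        ]), 'T_tool_cam': array([[-6.95103724e-04, -9.69822886e-01, -2.43809530e-01,
        -6.78684505e-02],
       [-1.83459829e-04,  2.43809709e-01, -9.69823073e-01,
        -1.70414422e-01],
       [ 9.99999742e-01, -6.29398375e-04, -3.47396577e-04,
        -1.35351825e-04],
       [ 0.00000000e+00,  0.00000000e+00,  0.00000000e+00,
         1.00000000e+00]])}
1.1
```

View pics/scene0.png

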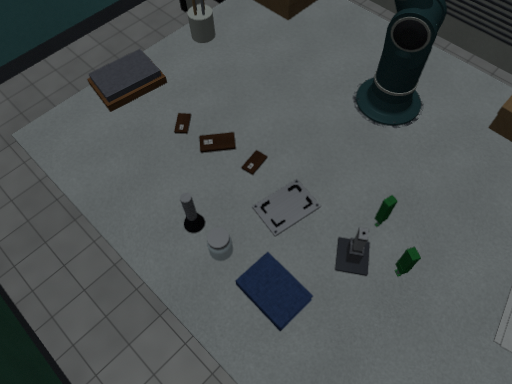

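View pics/side0.png

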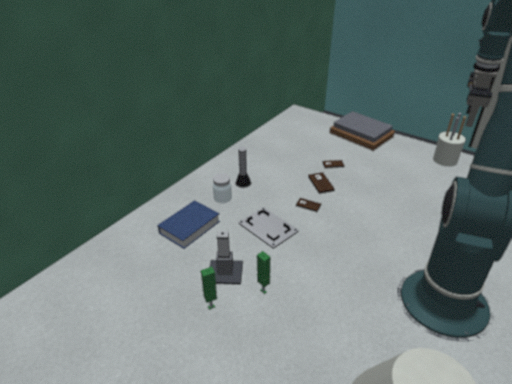

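Scene picture: three brown marked boards, at (217,142), (183,123) and (255,162). The one at (217,142) (side picture (321,182)) is clearly the longest, so it is the candidate. The white probe sits in its stand at (355,250), the two green look-alikes are at (386,209) and (408,261), and the tray is at (287,206). An enlarged crop and measured sizes should confirm the board.

```bash
cat > h.py <<'E'
import numpy as np, cv2
from station import env, effector, solver, viewer, search_frame, tip_of
def campose(c, s=None):
    i=viewer.camera_info(c)
    if c!='wrist': return i, i['eye'], i['rotation']
    T=i['T_tool_cam']; R=s['tcp_rot']
    return i, s['ee_pos']+R@T[:3,3], R@T[:3,:3]
def px2w(c, px, z, s=None):
    i,e,R=campose(c,s)
    u=cv2.undistortPoints(np.asarray(px,float).reshape(-1,1,2),i['intrinsics'],i['dist_coeffs'])[:,0]
    d=np.c_[u[:,0],-u[:,1],-np.ones(len(u))]@R.T
    return e+d*((z-e[2])/d[:,2])[:,None]
def w2px(c, p, s=None):
    i,e,R=campose(c,s)
    q=(np.atleast_2d(p)-e)@R; q=q*[1,-1,-1]
    return cv2.projectPoints(q,np.zeros(3),np.zeros(3),i['intrinsics'],i['dist_coeffs'])[0][:,0]
def down(yaw, flip=False):   # jaw (tool z) along the y axis of a thing with this yaw
    z=np.array([-np.sin(yaw),np.cos(yaw),0])*(-1 if flip else 1)
    y=np.array([0,0,-1.]); return np.c_[np.cross(y,z),y,z]
def rect(c, mask, z, s=None):  # min area rect in world of the mask's outline
    cs,_=cv2.findContours(mask.astype(np.uint8),cv2.RETR_EXTERNAL,cv2.CHAIN_APPROX_NONE)
    k=max(cs,key=cv2.contourArea)[:,0]
    w=px2w(c,k,z,s)[:,:2]*1000
    (cx,cy),(a,b),t=cv2.minAreaRect(w.astype(np.float32))
    if a<b: a,b,t=b,a,t+90
    return np.array([cx,cy])/1000,(a,b),(t+90)%180-90,k
E
python3 - <<'E'
from h import *
f=np.load('scene0.npz'); im=f['im']
hsv=cv2.cvtColor(im,cv2.COLOR_RGB2HSV)
for n,(u,v) in dict(big=(217,142),a=(183,123),b=(255,162)).items():
    m=np.zeros(im.shape[:2],np.uint8); w=im[v-16:v+16,u-24:u+24].astype(int)
    m[v-16:v+16,u-24:u+24]=(w[...,0]-w[...,2]>15)
    m=cv2.morphologyEx(m,cv2.MORPH_CLOSE,np.ones((9,9)))
    print(n,rect('scene',m,0.010)[:3])
cv2.imwrite('pics/crop1.png',cv2.resize(im[90:240,160:310,::-1],None,fx=4,fy=4,interpolation=cv2.INTER_CUBIC))
E
```

```text
big (array([ 0.51426562, -0.28236276]), (105.61498260498047, 57.91701126098633), -38.83637619018555)
a (array([ 0.53888837, -0.41840118]), (72.2656021118164, 39.09772491455078), 40.65988540649414)
b (array([ 0.48900717, -0.14472057]), (74.96810913085938, 38.765254974365234), 9.669146537780762)
```

View pics/crop1.png

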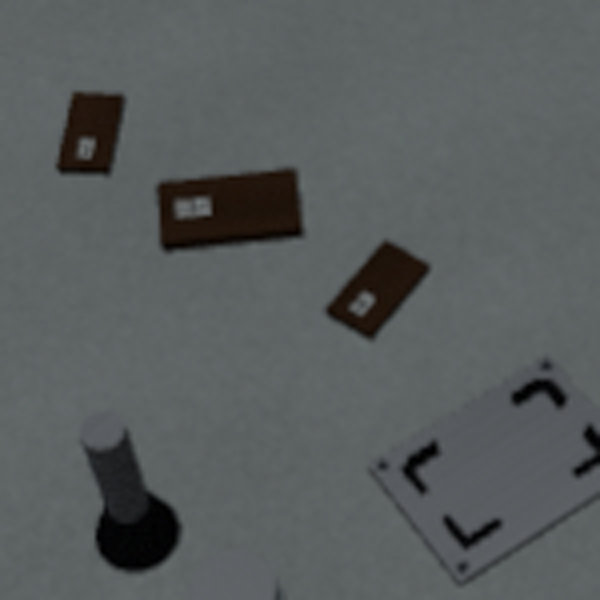

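The crop confirms it. The board at crop (230,210) is the large one, measured at about 106 x 58 mm. The other two, at (90,133) and (378,290), are about 73 x 39 mm. Its mark is at the left end, so the board's +x has a yaw of about -39°. Next I move above it and look from close by.

```bash
python3 - <<'E'
from h import *
yaw=np.radians(-38.8); p=np.array([0.5135,-0.2823,0.13])
for fl in (0,1):
    q=solver.inverse_kinematics(p,down(yaw,fl)); print(fl,None if q is None else np.round(q,2))
qs=[solver.inverse_kinematics(p,down(yaw,f)) for f in (0,1)]
c=[abs(q[6]) if q is not None else 9 for q in qs]; f=int(np.argmin(c))
env.reach(p,down(yaw,f)); env.pause(0.3)
s=env.sense(); im,d=viewer.read_camera('wrist'); print(s['t'],s['ee_pos'],f)
np.savez('w1.npz',im=im,d=d,pos=s['ee_pos'],R=s['tcp_rot']); cv2.imwrite('pics/w1.png',im[:,:,::-1])
c=w2px('wrist',[p[0],p[1],.014],s)[0].astype(int); print('px',c)
w=im.astype(int); m=np.zeros(im.shape[:2],np.uint8); sl=np.s_[max(c[1]-100,0):c[1]+100,max(c[0]-60,0):c[0]+60]
m[sl]=(w[...,0]-w[...,2]>15)[sl]
m=cv2.morphologyEx(m,cv2.MORPH_CLOSE,np.ones((15,15)))
print(rect('wrist',m,0.014,s)[:3])
for n in('board_mid','spot'): print(n,[(np.round(r['at'],4).tolist(),round(r['score'],2)) for r in tip_of('wrist',n)])
E
```

```text
0 [ 0.88  0.54 -0.58  1.8   0.36  0.91  1.04]
1 [ 0.46  0.46 -0.02  1.83  0.01  0.85 -1.81]
3.2417 [ 0.51329442 -0.28277347  0.13004168] 0
px [254 189]
(array([ 0.51371173, -0.28195471]), (108.15078735351562, 59.099361419677734), -38.99785614013672)
board_mid [([0.512, -0.2822, 0.0052], 0.83), ([0.4868, -0.1476, 0.0059], 0.82), ([0.5374, -0.4202, 0.0049], 0.61)]
spot [([0.5094, -0.1443, 0.0091], 0.87), ([0.5535, -0.4043, 0.0089], 0.73), ([0.5357, -0.3001, 0.013], 0.72)]
```

View pics/w1.png

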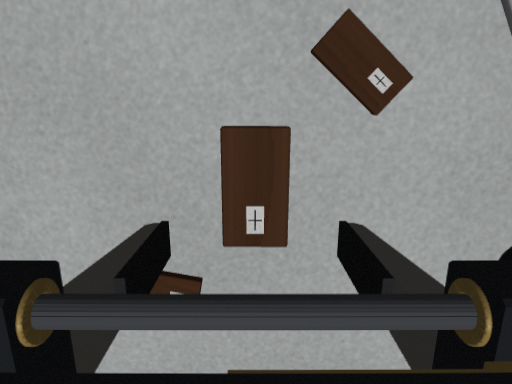

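The wrist picture shows the large board centred at (255,186) with its mark at (255,220). Before gripping I'll measure the tray in the same view geometry, so any calibration bias cancels.

```bash
python3 - <<'E'
from h import *
c=px2w('scene',[(296.2,180),(254.5,207),(276.2,236)],0.01); print(np.round(c,3))
L=c[0]-c[1]; yaw=np.arctan2(L[1],L[0]); print(np.degrees(yaw),np.linalg.norm(L),np.linalg.norm(c[2]-c[1]))
yaw=(yaw+np.pi/2)%np.pi-np.pi/2
p=np.array([0.536,0.0245,0.14])
qs=[solver.inverse_kinematics(p,down(yaw,f)) for f in (0,1)]
for q in qs: print(None if q is None else np.round(q,2))
f=int(np.argmin([abs(q[6]) if q is not None else 9 for q in qs]))
env.reach(p,down(yaw,f)); env.pause(0.3)
s=env.sense(); im,d=viewer.read_camera('wrist'); print(s['t'],s['ee_pos'],f)
np.savez('w2.npz',im=im,d=d,pos=s['ee_pos'],R=s['tcp_rot']); cv2.imwrite('pics/w2.png',im[:,:,::-1])
for n in('pocket','tray'): print(n,[(np.round(r['at'],4).tolist(),round(r['score'],2)) for r in tip_of('wrist',n)])
E
```

```text
[[ 0.451 -0.01   0.01 ]
 [ 0.599 -0.035  0.01 ]
 [ 0.622  0.069  0.01 ]]
170.30170375880763 0.15007947308928934 0.10688211562258534
[ 0.49  0.5  -0.76  1.91  0.43  0.91  0.92]
[-0.03  0.38 -0.09  1.94  0.05  0.83 -1.89]
4.8667 [0.53612772 0.02350617 0.13992145] 0
pocket [([0.5379, 0.028, 0.0093], 0.76)]
tray [([0.5362, 0.0206, -0.0003], 0.76)]
```

View pics/w2.png

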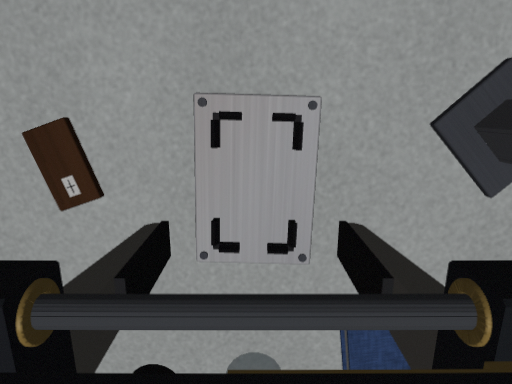

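```bash
python3 - <<'E'
from h import *
f=np.load('w2.npz'); im=f['im']; s=dict(ee_pos=f['pos'],tcp_rot=f['R'])
g=cv2.cvtColor(im,cv2.COLOR_RGB2GRAY)
m=np.zeros_like(g); m[105:258,205:308]=g[105:258,205:308]<60
n,l,st,ct=cv2.connectedComponentsWithStats(m); 
for i in range(1,n):
    if st[i,4]<150: m[l==i]=0
    else: print(st[i],ct[i])
pts=np.argwhere(m)[:,::-1]
for z in (.01,.02):
    r=cv2.minAreaRect((px2w('wrist',pts,z,s)[:,:2]*1000).astype(np.float32)); print('stops',z,r)
# plate: brighter/smoother than table -> Canny edge line fits near the seen borders
e=cv2.Canny(g,40,100)
def side(a,b):
    a,b=np.array(a,float),np.array(b,float); ys,xs=np.nonzero(e); P=np.c_[xs,ys]; t=(b-a)/np.linalg.norm(b-a)
    u=(P-a)@t; d=(P-a)@[-t[1],t[0]]; k=(abs(d)<4)&(u>8)&(u<np.linalg.norm(b-a)-8)
    w=px2w('wrist',P[k],.01,s)[:,:2]; return k.sum(),cv2.fitLine(w.astype(np.float32),cv2.DIST_HUBER,0,.01,.01)[:,0]
C=[(194,94),(321,97),(310,264),(196,262)]
Ls=[side(C[i],C[(i+1)%4]) for i in range(4)]
X=[]
for i in range(4):
    a=Ls[i-1][1];b=Ls[i][1]
    t=np.linalg.solve(np.c_[a[:2],-b[:2]],b[2:]-a[2:]); X.append(a[2:]+a[:2]*t[0])
X=np.array(X); print([k for k,_ in Ls],X,'ctr',X.mean(0))
v=(X[0]-X[3]+X[1]-X[2])/2; print('L',np.linalg.norm(v),np.degrees(np.arctan2(v[1],v[0])),'W',np.linalg.norm((X[1]-X[0]+X[2]-X[3])/2))
# same for the board: grip it
R=down(np.radians(-39.0),0); b=np.array([0.5137,-0.2820,0.13])
effector.release(); env.reach(b,R); env.movel([b[0],b[1],.03],R,rate=.15); env.movel([b[0],b[1],.004],R,rate=.05)
effector.grasp(30); env.pause(.2); s=env.sense(); print(s['t'],s['gripper_width'],s['ee_pos'],s['wrist_force'])
env.movel([b[0],b[1],.12],R,rate=.12); s=env.sense(); print(s['t'],s['gripper_width'],s['wrist_force'],s['moment'])
im,d=viewer.read_camera('wrist'); np.savez('w3.npz',im=im,d=d,pos=s['ee_pos'],R=s['tcp_rot']); cv2.imwrite('pics/w3.png',im[:,:,::-1])
E
```

```text
[211 112  31  36 466] [220.76609442 124.96351931]
[272 113  31  37 466] [292.12446352 126.89055794]
[211 218  29  35 468] [221.3482906  238.87393162]
[267 220  30  34 463] [284.87904968 240.75593952]
stops 0.01 ((536.4281616210938, 24.743812561035156), (81.71678161621094, 132.84292602539062), 78.7043228149414)
stops 0.02 ((534.1787109375, 25.09209442138672), (78.99597930908203, 128.41983032226562), 78.70436096191406)
[np.int64(228), np.int64(295), np.int64(6), np.int64(299)] [[ 0.44622338 -0.01467767]
 [ 0.46722278  0.09476958]
 [ 0.61970586  0.06414451]
 [ 0.5988281  -0.04393176]] ctr [0.53299505 0.02507617]
L 0.15545423 168.89577 W 0.110758945
8.675 0.05949671555771643 [ 0.5137812  -0.28201023  0.00413049] [-0.63313249  0.32017309  1.67722189]
9.7917 0.059652330841461564 [-0.40552095 -0.07491719 -0.24769741] [ 0.02579332 -0.10623984  0.04678973]
```

View pics/w3.png

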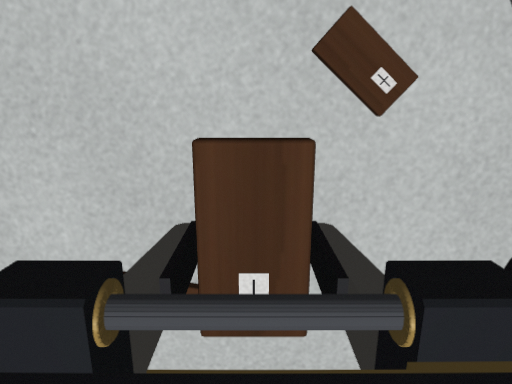

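The board is held squarely: its top edge spans (193–315, 139) and the mark is at (254,287). The stops and the plate agree on the tray: centre about (0.534, 0.025), yaw about -11.2°. I'll check the held offset along x, then insert in small force-watched steps.

```bash
python3 - <<'E'
from h import *
f=np.load('w3.npz'); im=f['im']; s=dict(ee_pos=f['pos'],tcp_rot=f['R']); R=f['R']
cs=[f['pos']+R[:,0]*x*.055+R[:,2]*y*.03+np.array([0,0,.0099]) for x,y in((-1,-1),(-1,1),(1,1),(1,-1))]
print('expected corners',w2px('wrist',cs,s).round(1).tolist())
sp=f['pos']+R[:,0]*.028+np.array([0,0,.0099]); print('expected spot',w2px('wrist',sp,s))
T=down(np.radians(-11.2),0); p=np.array([.5343,.0251])
env.reach([*p,.13],T); env.movel([*p,.032],T,rate=.12); env.pause(.3)
s0=env.sense(); f0=s0['wrist_force']; print(s0['t'],s0['ee_pos'],f0)
z=.032
while z>.0150:
    z-=.003 if z>.027 else .0015; z=max(z,.0145)
    env.movel([*p,z],T,rate=.03); s=env.sense(); df=s['wrist_force']-f0
    print(round(z,4),s['ee_pos'].round(4),df.round(1))
    if np.linalg.norm(df)>10: break
env.pause(.2); s=env.sense(); print(s['t'],s['wrist_force']-f0,s['gripper_width'])
E
```

```text
expected corners [[191.0, 138.4], [316.5, 138.5], [307.2, 337.2], [199.9, 337.1]]
expected spot [[253.62046223 294.0262562 ]]
12.2833 [0.53463441 0.02500619 0.03248944] [-0.01364762  0.03123026 -1.72429914]
0.029 [0.5341 0.025  0.0288] [0.3 0.7 1.3]
0.026 [0.5341 0.0251 0.0257] [-0.1 -0.4  0.8]
0.0245 [0.5342 0.0251 0.0244] [-0.8 -0.2  1.1]
0.023 [0.5343 0.0251 0.0229] [-0.2  0.1  1.2]
0.0215 [0.5342 0.0251 0.0214] [0.  0.1 1.6]
0.02 [0.5342 0.0251 0.0199] [-0.7 -0.3  1.4]
0.0185 [0.5342 0.0251 0.0184] [ 1.1 -0.1  1.3]
0.017 [0.5342 0.0251 0.0169] [-0.5  0.2  2. ]
0.0155 [0.5342 0.0251 0.0154] [0.6 0.1 1.6]
0.0145 [0.5342 0.0251 0.0144] [0.3 0.9 0.7]
14.9833 [ 0.80919328 -0.66509908  1.32615378] 0.05974040859179953
```

```bash
python3 - <<'E'
from h import *
T=down(np.radians(-11.2),0); p=np.array([.5343,.0251])
effector.release(); env.pause(.2); env.movel([*p,.04],T,rate=.08); env.movel([*p,.15],T,rate=.2); env.pause(.2)
s=env.sense(); im,d=viewer.read_camera('wrist'); print(s['t'],s['ee_pos'])
np.savez('w4.npz',im=im,d=d,pos=s['ee_pos'],R=s['tcp_rot']); cv2.imwrite('pics/w4.png',im[:,:,::-1])
w=im.astype(int); m=np.zeros(im.shape[:2],np.uint8); sl=np.s_[100:270,200:310]
m[sl]=((w[...,0]-w[...,2])>15)[sl]; m=cv2.morphologyEx(m,cv2.MORPH_CLOSE,np.ones((15,15)))
print('board',rect('wrist',m,.024,s)[:3])
hsv=cv2.cvtColor(im,cv2.COLOR_RGB2HSV); k=np.zeros_like(m); inner=cv2.erode(m,np.ones((7,7)))
k=((hsv[...,2]>130)&(hsv[...,1]<60)&(inner>0)).astype(np.uint8); k=cv2.morphologyEx(k,cv2.MORPH_CLOSE,np.ones((5,5)))
if k.any(): print('mark',rect('wrist',k,.024,s)[:3])
print('board depth z',[ (px2w('wrist',[(u,v)],.024,s)[0].round(3).tolist(), float(d[v,u])) for u,v in ((240,130),(270,130),(240,230),(270,230))])
for n in('spot','probe_grip'): print(n,[(np.round(r['at'],4).tolist(),round(r['score'],2)) for r in tip_of('wrist',n)])
c=im[70:290,150:370,::-1]; cv2.imwrite('pics/w4c.png',cv2.resize(c,None,fx=2.6,fy=2.6,interpolation=cv2.INTER_CUBIC))
E
```

```text
17.1833 [0.53342807 0.0250761  0.14861823]
board (array([0.53428668, 0.02491452]), (108.34400177001953, 59.023963928222656), -11.146324157714844)
board depth z [([0.481, 0.023, 0.024], 0.0), ([0.486, 0.049, 0.024], 0.29003793001174927), ([0.571, 0.005, 0.024], 0.31201931834220886), ([0.577, 0.032, 0.024], 0.31202444434165955)]
spot [([0.5611, 0.0211, 0.0212], 0.82), ([0.5049, -0.1447, 0.0079], 0.56)]
probe_grip []
```

View pics/w4c.png

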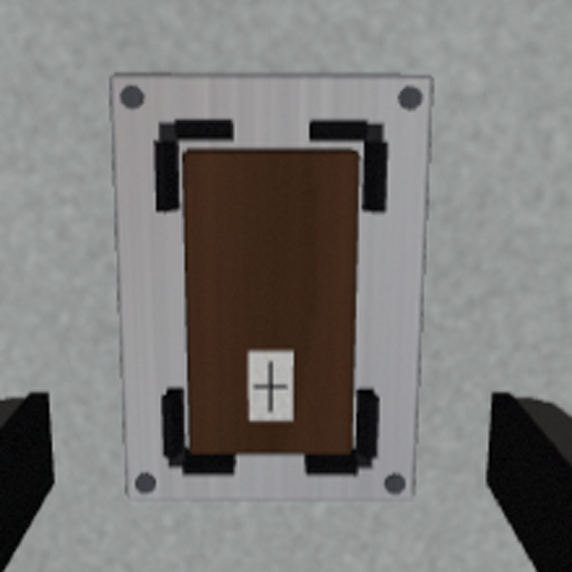

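The board lies between all four stops with gaps all round. The cross is at crop (270,386), which is (253.8,218.5) in the full picture. Now the probe: hover and look from above.

```bash
python3 - <<'E'
from h import *
f=np.load('w4.npz'); s=dict(ee_pos=f['pos'],tcp_rot=f['R']); d=f['d']
print('cross',px2w('wrist',[(253.85,218.5)],.024,s))
i,e,R=campose('wrist',s)
for u,v in((235,140),(270,140),(235,235),(270,235),(215,180),(290,180)):
    q=cv2.undistortPoints(np.array([[[u,v]]],float),i['intrinsics'],i['dist_coeffs'])[0,0]
    print((u,v),(e+R@(np.array([q[0],-q[1],-1])*d[v,u])).round(4) if d[v,u] else 0)
T=down(np.radians(-11.2),0)
env.reach([.527,.251,.25],T); env.pause(.3)
s=env.sense(); im,d=viewer.read_camera('wrist'); print(s['t'],s['ee_pos'])
np.savez('w5.npz',im=im,d=d,pos=s['ee_pos'],R=s['tcp_rot'])
for n in('probe_grip','stand'): print(n,[(np.round(r['at'],4).tolist(),round(r['score'],2)) for r in tip_of('wrist',n)])
print(w2px('wrist',[[.527,.251,.148],[.527,.251,.0]],s))
cv2.imwrite('pics/w5.png',cv2.resize(im[:,:,::-1],(768,576)))
E
```

```text
cross [[0.5625156  0.01966651 0.024     ]]
(235, 140) [0.4882 0.0174 0.0242]
(270, 140) [0.4941 0.0476 0.0242]
(235, 235) [ 0.5749 -0.0009  0.0246]
(270, 235) [0.5813 0.0315 0.0246]
(215, 180) [ 0.5224 -0.01    0.0098]
(290, 180) [0.536  0.0598 0.0102]
18.6083 [0.52732906 0.24969844 0.24952554]
probe_grip [([0.4786, 0.3613, 0.1012], 0.97), ([0.5267, 0.2528, 0.1198], 0.88), ([0.4043, 0.2412, 0.1043], 0.73)]
stand [([0.5272, 0.2528, 0.0025], 0.96)]
[[254.99465729 192.78923335]
 [254.59627622 164.76677713]]
```

View pics/w5.png

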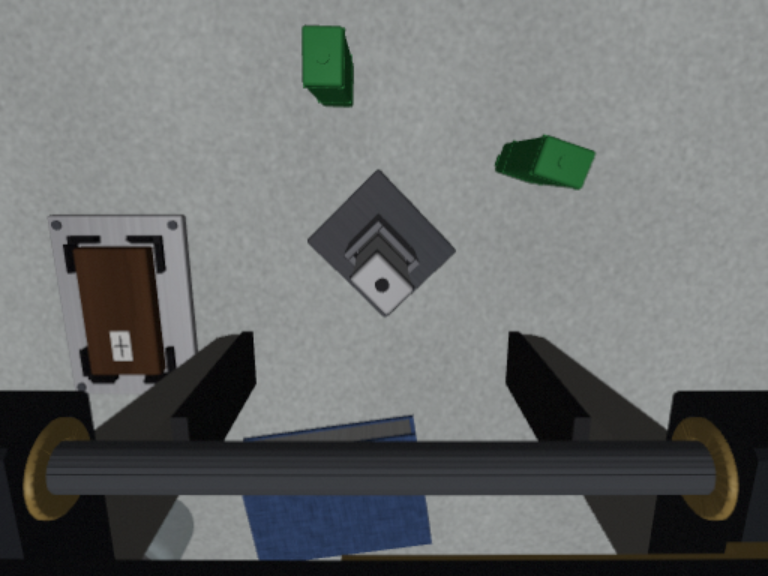

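Depth puts the board's top at 24.2–24.6 mm, so it is seated flat. The white probe's top face is at view (382,285) with its long side running along (36,35). The green look-alikes, at (325,60) and (562,163), stay clear. Next I fit the top face and grip.

```bash
python3 - <<'E'
from h import *
f=np.load('w5.npz'); im=f['im']; s=dict(ee_pos=f['pos'],tcp_rot=f['R'])
g=cv2.cvtColor(im,cv2.COLOR_RGB2GRAY); m=np.zeros_like(g)
print(g[188:194:2,236:276:3])
m[160:215,225:285]=g[160:215,225:285]>125
bg=g[150,200]; 
m=np.zeros_like(g); cv2.circle(m,(255,190),24,1,-1)
m&=(g>150).astype(np.uint8); m=cv2.morphologyEx(m,cv2.MORPH_CLOSE,np.ones((7,7)))
print(m.sum(), rect('wrist',m,.148,s)[:3] if m.any() else bg)
c=px2w('wrist',np.array([(350,281),(386,316),(413,289)])/1.5,.148,s); 
for a,b in((0,1),(1,2)): v=c[b]-c[a]; print('top',np.linalg.norm(v),np.degrees(np.arctan2(v[1],v[0])))
c=px2w('wrist',np.array([(308,240),(378,170),(455,250)])/1.5,.01,s)
for a,b in((0,1),(1,2)): v=c[b]-c[a]; print('base',np.linalg.norm(v),np.degrees(np.arctan2(v[1],v[0])))
print('dot',px2w('wrist',[(382/1.5,285/1.5)],.148,s))
E
```

```text
[[129 162 162 160 161  35  34  34 159 158 159 132  48  65]
 [ 66 151 162 161 162  35  34  35 160 159 157 159 113  35]
 [120  84 160 161 162  33  35  35 158 157 158 157 148  45]]
1126 (array([0.52949237, 0.24908932]), (35.62409973144531, 30.544422149658203), 39.132450103759766)
top 0.028736247195054285 33.37980745505207
top 0.021896710724919805 125.0662885178861
base 0.0807744414826212 122.91033854711922
base 0.09086777429901775 33.39110055549158
dot [[0.52457602 0.25119923 0.148     ]]
```

```bash
python3 - <<'E'
from h import *
T=down(np.radians(33.4),0); p=np.array([.5248,.2514])
print(np.round(solver.inverse_kinematics([*p,.099],T),2))
env.reach([*p,.24],T); env.movel([*p,.099],T,rate=.12); env.pause(.2); f0=env.sense()['wrist_force']
effector.grasp(40); env.pause(.3); s=env.sense(); print(s['t'],s['gripper_width'],s['ee_pos'],f0,s['wrist_force'])
env.movel([*p,.105],T,rate=.05); s=env.sense(); print(s['wrist_force'])
env.movel([*p,.215],T,rate=.15); env.pause(.2); s=env.sense(); print(s['t'],s['gripper_width'],s['ee_pos'],s['wrist_force'])
ims=[viewer.read_camera(c)[0] for c in('wrist','side','scene')]
np.savez('w6.npz',w=ims[0],side=ims[1],scene=ims[2],pos=s['ee_pos'],R=s['tcp_rot'])
for c in('side','scene'):
  for n in('foot','probe_grip'): print(c,n,[(np.round(r['at'],4).tolist(),round(r['score'],2)) for r in tip_of(c,n)])
a=w2px('side',s['ee_pos'])[0].astype(int); print(a, w2px('side',[s['ee_pos']-[0,0,.086],s['ee_pos']+[0,0,.049]]))
c=ims[1][a[1]-50:a[1]+70,a[0]-60:a[0]+60,::-1]
x=ims[0][140:384,130:380,::-1]
cv2.imwrite('pics/w6.png',np.hstack([cv2.resize(c,(400,400),interpolation=cv2.INTER_CUBIC),cv2.resize(x,(400,400))]))
E
```

```text
[ 0.14  0.69 -0.89  1.82  0.66  0.95  1.12]
22.3333 0.021578128196215605 [0.52478971 0.25141285 0.09900648] [-0.59093642 -0.06036065 -0.47357507] [-0.45658386 -0.27626112 -0.96683332]
[ 0.21231683  0.63331164 -2.36391886]
23.6833 0.021628471903275274 [0.52435159 0.25116374 0.21401697] [-0.94062261  1.037113   -0.59800759]
side foot [([0.4027, 0.2475, 0.0021], 0.6), ([0.4808, 0.369, 0.0004], 0.57), ([0.5197, 0.2541, 0.1322], 0.41)]
side probe_grip [([0.4788, 0.3596, 0.1044], 0.86), ([0.5242, 0.2501, 0.2364], 0.76), ([0.3969, 0.2421, 0.1081], 0.59)]
scene foot [([0.4786, 0.366, 0.0006], 0.57)]
scene probe_grip [([0.5252, 0.2472, 0.2371], 0.53)]
[221 213] [[222.96147497 238.92014293]
 [220.06466284 198.00449552]]
```

View pics/w6.png

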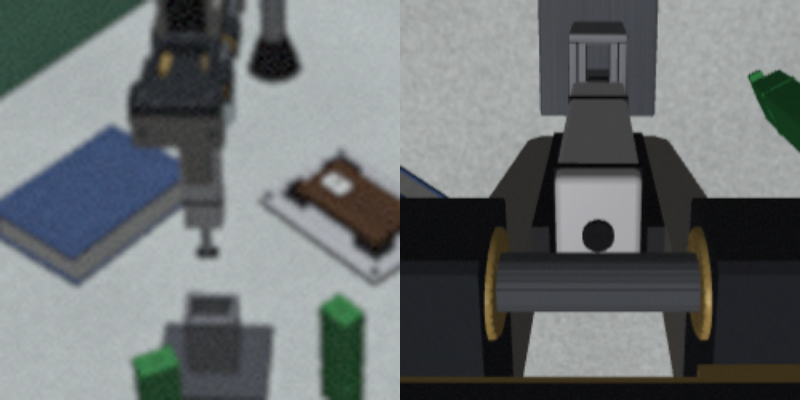

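The probe is held upright with its nose free. The side view shows the foot at (223,238.6), against (223.0,238.9) expected. Now I move over the mark, take the dot's offset in the grip into account, and press with force feedback.

```bash
python3 - <<'E'
from h import *
f=np.load('w6.npz'); s=dict(ee_pos=f['pos'],tcp_rot=f['R'])
o=(px2w('wrist',[(253.75,282.7)],f['pos'][2]+.049,s)[0]-f['pos'])@f['R']; print('dot in tool',o.round(4))
T=down(np.radians(-11.15),0)
p=np.array([.5622,.0196])-(T[:,0]*np.clip(o[0],-.004,.004))[:2]; print('target',p)
env.reach([*p,.19],T); env.movel([*p,.125],T,rate=.1); env.pause(.6)
def F(n=12):
    a=[]
    for _ in range(n): env.pause(.02); a.append(env.sense()['wrist_force'])
    return np.mean(a,0)
f0=F(); s=env.sense(); print(s['t'],s['ee_pos'],f0)
for z in (.113,.111,.1095,.108,.1065,.105,.104):
    env.movel([*p,z],T,rate=.03); df=F(6)-f0; s=env.sense(); print(z,s['ee_pos'].round(4),df.round(2))
    if df[2]>5.5: break
env.pause(.3); df=F()-f0; s=env.sense(); print(s['t'],s['ee_pos'],df,s['gripper_width'])
ims=[viewer.read_camera(c)[0] for c in('wrist','side','scene')]
np.savez('w7.npz',w=ims[0],side=ims[1],scene=ims[2],pos=s['ee_pos'],R=s['tcp_rot'],f0=f0)
out=[]
for c,im in(('side',ims[1]),('scene',ims[2])):
    a=w2px(c,[.562,.0196,.024])[0].astype(int); print(c,a); out.append(cv2.resize(im[a[1]-40:a[1]+30,a[0]-35:a[0]+35,::-1],(400,400),interpolation=cv2.INTER_CUBIC))
cv2.imwrite('pics/w7.png',np.hstack(out))
E
```

```text
dot in tool [-0.0005 -0.049   0.0004]
target [0.56273924 0.01949372]
26.575 [0.56275439 0.01951502 0.12498661] [-0.27119834  0.21373963 -0.97010872]
0.113 [0.5628 0.0196 0.1131] [ 0.56 -0.14 -0.17]
0.111 [0.5628 0.0195 0.111 ] [ 0.27 -0.14 -0.3 ]
0.1095 [0.563  0.0196 0.1097] [ 0.46 -0.64  1.57]
0.108 [0.563  0.0195 0.1082] [0.86 0.1  2.5 ]
0.1065 [0.563  0.0196 0.1067] [ 1.3  -0.14  3.7 ]
0.105 [0.563  0.0196 0.1052] [ 1.39 -0.1   4.66]
0.104 [0.563  0.0195 0.1041] [ 1.75 -0.36  4.98]
29.825 [0.56295453 0.0195217  0.10408669] [ 2.25154239e+00 -2.76130217e-03  4.96161236e+00] 0.021859430035278727
side [261 217]
scene [277 208]
```

View pics/w7.png

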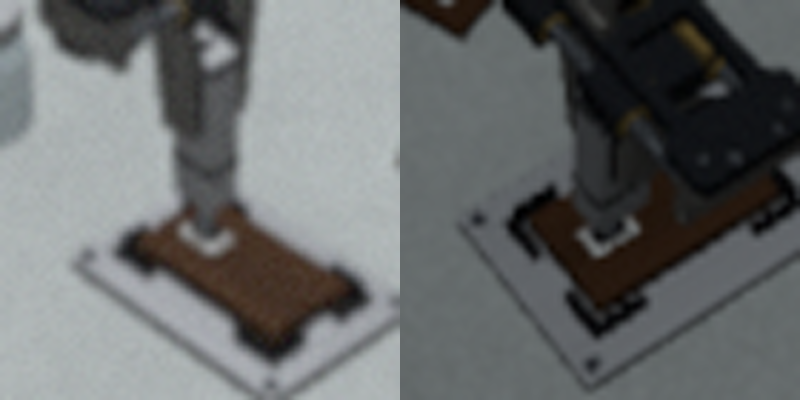

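The foot sits on the paper, which shows around it on all sides at side crop (207,236) and scene crop (610,236). Vertical force is 4.96 N. There is also about 2 N sideways, so I'll check for probe tilt in the grip and for side load.

```bash
python3 - <<'E'
from h import *
A=np.load('w6.npz'); B=np.load('w7.npz')
def dot(im):
    g=cv2.cvtColor(im,cv2.COLOR_RGB2GRAY)[245:305,215:295]
    m=cv2.inRange(g,0,70); n,l,st,c=cv2.connectedComponentsWithStats(m)
    w=cv2.inRange(g,140,255); ys,xs=np.nonzero(w)
    return [(st[i].tolist(),c[i].round(1).tolist()) for i in range(1,n) if 60<st[i,4]<900],(xs.min(),xs.max(),ys.min(),ys.max())
print(dot(A['w'])); print(dot(B['w']))
s=env.sense(); print(s['t'],s['tcp_rot'].round(4).tolist(),s['moment'],s['ee_pos'])
f=np.mean([(env.pause(.02),env.sense()['wrist_force'])[1] for _ in range(15)],0)-B['f0']; print(f)
for c in('side','scene'):
    viewer.read_camera(c)
    for n in('foot','board_mid','spot'): print(c,n,[(np.round(r['at'],4).tolist(),round(r['score'],2)) for r in tip_of(c,n)])
x=[B['w'][140:384,130:380,::-1], A['w'][140:384,130:380,::-1]]
cv2.imwrite('pics/w8.png',np.hstack([cv2.resize(i,(400,400)) for i in x]))
E
```

```text
([], (np.int64(12), np.int64(63), np.int64(5), np.int64(48)))
([], (np.int64(12), np.int64(64), np.int64(4), np.int64(48)))
29.975 [[0.9811, 0.0004, 0.1934], [-0.1934, 0.0001, 0.9811], [0.0004, -1.0, 0.0002]] [ 0.16362755 -0.87888172 -0.00913899] [0.56291197 0.01952355 0.10407135]
[2.76468822 0.24043743 4.97385591]
side foot [([0.4791, 0.3666, -0.0034], 0.62), ([0.5621, 0.0226, 0.0258], 0.42), ([0.4004, 0.247, 0.0027], 0.42)]
side board_mid [([0.5353, 0.0254, 0.0193], 0.93), ([0.4879, -0.1475, 0.0063], 0.74), ([0.5446, -0.4201, 0.0084], 0.73)]
side spot [([0.5622, 0.0147, 0.0269], 0.79), ([0.5064, -0.1427, 0.013], 0.79), ([0.552, -0.4088, 0.0111], 0.45)]
scene foot [([0.4796, 0.363, -0.0018], 0.51)]
scene board_mid [([0.5338, 0.0264, 0.0181], 0.91), ([0.5376, -0.4219, 0.0017], 0.64), ([0.486, -0.1498, 0.0067], 0.5), ([0.5222, 0.2517, -0.0003], 0.31)]
scene spot [([0.564, 0.0164, 0.0196], 0.68), ([0.5525, -0.4098, 0.0136], 0.66), ([0.5088, -0.1441, 0.0102], 0.55)]
```

View pics/w8.png

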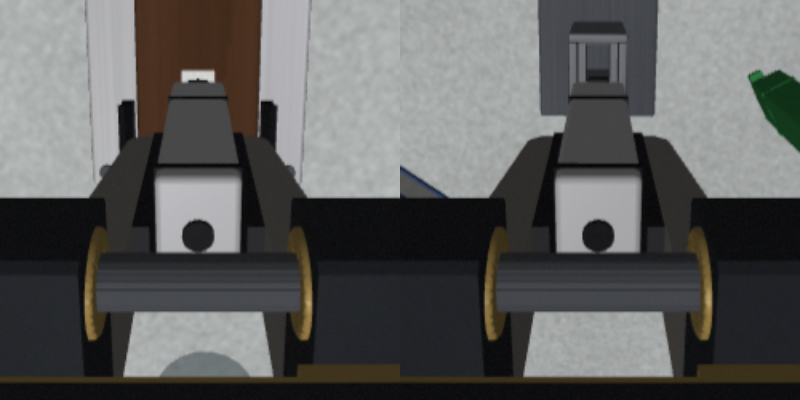

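Dot and handle appear at the same pixels as before pressing (left vs. right crop, dot at y≈235), so the probe has not tilted. I'll relieve the side load by commanding the x where the foot actually rests.

```bash
python3 - <<'E'
from h import *
f0=np.load('w7.npz')['f0']; T=down(np.radians(-11.15),0)
def F(n=15):
    return np.mean([(env.pause(.02),env.sense()['wrist_force'])[1] for _ in range(n)],0)-f0
x=.56274
for k in range(4):
    f=F(); print(f.round(2),env.sense()['ee_pos'].round(5))
    if abs(f[0])<.8: break
    x+=.00012*np.sign(f[0])*min(abs(f[0]),2.); env.movel([x,.01952,.104],T,rate=.03); env.pause(.4)
env.pause(1.); s=env.sense(); print(s['t'],x,s['ee_pos'],F(),s['gripper_width'])
E
```

```text
[3.39 0.19 5.03] [0.5628  0.01954 0.10402]
[2.48 0.25 5.08] [0.56287 0.01953 0.10397]
[0.55 0.31 5.03] [0.56297 0.01951 0.10391]
33.675 0.56322 [0.56303347 0.01949652 0.10393666] [-1.01382198  0.08494148  4.9742849 ] 0.02144663841589247
```

```bash
python3 - <<'E'
from h import *
from station import workorder
f0=np.load('w7.npz')['f0']; T=down(np.radians(-11.15),0)
env.movel([.56302,.0195,.104],T,rate=.03); env.pause(.5)
F=lambda:np.mean([(env.pause(.02),env.sense()['wrist_force'])[1] for _ in range(15)],0)-f0
a=F(); env.pause(.5); b=F(); s=env.sense(); print(a.round(2),b.round(2),s['t'],s['ee_pos'].round(5),s['gripper_width'])
if 4<b[2]<6 and abs(b[0])<3: workorder.finish_job(); print('handed in')
E
```

```text
[-0.65  0.04  5.22] [-0.7   0.13  5.07] 35.675 [0.56302 0.01946 0.10401] 0.021853467244633672
the job is handed in; nothing more can be done
handed in
```

I laid the large board in the tray marked face up and let go of it. I then took the white probe from its stand and handed the job in at about 35.7 s, still gripping it and pressing its foot on the paper mark.

**Board:** it sits between all four stops with a visible gap all round, yaw about -11.1° against the tray's -11.2°. Depth readings put its top at 24.2–24.6 mm (24 mm expected), so it is flat on the floor of the tray.

**Probe:** the last vertical force was 5.1 N, with about 0.7 N left over sideways. The handle showed no tilt in the wrist picture, and side and scene pictures showed paper around the foot. I estimate the foot is within about 1 mm of the cross.

**What disagreed:**
- While pressing, the sideways force grew to about 3.4 N. I brought it down by shifting the commanded position about 0.3 mm, which moved the foot about 0.2 mm.
- The trained networks' positions for the mark and foot in the last pictures scattered by 2–5 mm. I used my own pixel measurements instead.
- One edge fit of the tray plate was poor, so I relied on the corner stops.

I did not touch the book, jar, brush, green look-alikes or smaller boards.

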